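Function test of the laser's emergency stop, then reset

ROBOT

A 7-joint arm with a two-finger parallel gripper is mounted at the origin on the work surface. World frame = base frame: x ahead of the robot, y to its left, z up, the work surface at z = 0. Lengths are in mm, angles in rad, forces in N, time in s.
With the tool pointing down it reaches from about 350 to 900 mm from the base axis. Payload 19.9 kg.
Tool frame: the origin (TCP) lies at the very end of the fingers, on their centre line; the grasp point (between the pads) lies 19 mm behind it (bot.grip_point_offset is the distance from the TCP to the grasp point, in mm); x points along the fingers, z is the direction in which the jaws open and shut, and the axes are right-handed (so a half turn about x gives the same grasp; the last joint's range is limited). The gripper opens to 94 mm and grips with 3 to 60 N. Pads are 16 mm wide; open, the fingers measure 119 mm over their backs; the gripper's body (75 mm by 177 mm) begins 78 mm behind the grasp point.
Start: joints at [-1.149, 0.417, -0.01, 1.614, 0.005, 1.111, -0.053], TCP at [279.021, 559.237, 205.425] pointing down, gripper open.
Joint ranges: [-2.81, 2.81], [-0.39, 2.02], [-1.27, 1.25], [0.06, 2.57], [-1.19, 4.33], [0.19, 2], [-2.82, 2.82]. Speed limits (rad/s): [1.89, 1.89, 2.39, 2.39, 3.01, 3.01, 3.01].

INTERFACE

Orientations are given as a unit quaternion [w, x, y, z].
In Python, from cell import bot gives the robot as it stands.
- The arm moves only by the shell command python3 -m crank 'ROWS'. ROWS is JSON, a list of rows, each a list of 3 entries, a list of its own where there are three numbers: the opening, from 0 (shut) to 1 (fully open), then the shift along the tool's x, y, z in m, then the turn, a rotation vector about the tool's x, y, z in degrees. In form: [[jaw, [dx, dy, dz], [rx, ry, rz]], ...]. A call has 1 to 5 rows; each row is the pose to reach, as a shift and turn from the pose commanded when the call began, along the tool's axes at that moment; what a row does not reach only later rows make up. A row lasts 1/8 s, in which the tool goes at most 62.5 mm and 10.7 degrees, less where a joint would pass 70% of its speed; a pose out of reach is approached as far as the arm can. A call with a gripper value outside its range is refused whole. The fingers move at their own pace and stop on an object; the grip force is fixed at half the most. Time passes only in rows, so rows that repeat a pose let the fingers close. It gives the time, the measured TCP pose, the force and the opening at its end, in the units of the state.
- bot.get_obs(): the state, without advancing time (a new reading comes with each control period).
- bot.capture(name): name is "scene" or "top" or "wrist"; returns (picture, depth): 384x512x3 uint8, blue, green, red; 384x512 float32, mm along the optical axis (not along the pixel's ray), 0 where there is no reading.
- bot.camera_model(name): a dict with "mtx" (3x3 intrinsics, pixels), "R" (3x3) and "t" (3): a world point X has camera coordinates R X + t. Camera axes: x right, y down, z forward; pixel columns grow to the right and rows downward; lengths in mm; the calibration is good to about 2 mm. A picture is of the moment at which its call begins: read the wrist's pose just before it. camera_model takes no time and is no camera call; for the wrist camera it gives the pose at the moment of the call.
- bot.job_done(): hands the job in, once; it reports no verdict.
Trained networks look in the newest picture that a camera, given by its name, has taken for a name from the list of things; names that differ only in an ending like _2 or _b are one class to them, and where a whole thing is asked for, a point or a joint stands for the part that bears it (a point fixed in the world has none). Each returns a list of dicts, best first, with "p" (0 to 1); they miss things now and then, are a little off and sometimes report something else, mostly with a low value. They report only what shows in the picture. A call takes as long as a camera call. They do not tell look-alikes from the thing itself.
- bot.regions_of(camera, label): "mask" (384x512 bool, what is visible of it).
- bot.pinpoint(camera, label): "position" ([x, y, z] in mm, in world coordinates, good to about 4 mm: a listed point, or the origin of a listed thing).
The state is a dict: "t": time; "joints": joint angles; "joint_velocities": joint speeds; "joint_torque": joint torques, N m; "tool_pos": TCP position; "tcp_rot": TCP orientation; "force": force on the tool from outside, world axes, zero at the start; "ft_torque": the same for the moment, N m; "grip_width": finger opening in mm.
Only numpy, scipy, OpenCV 4.12 (cv2) and the standard library are available. Lean on these libraries where they do the work, as an engineer would, in place of code of your own. Each camera call takes 0.05 s, during which the arm holds its last target.

TASK

Test the emergency stop of the laser before the day's work. Press its mushroom button in until it latches, then release the latch by pushing one of the lobes on its rim clockwise (seen from above) with a fingertip until the button springs back out, and press the reset button beside it to arm the laser again. Do it all by touch: do not grip or force the lobes, and leave the things standing round the station where they are.

Things in the scene. Friction and masses are not known exactly. Their poses are not given: they have to be found in the camera images.
- station: Stop station bolted to the optical table (it cannot move): upright box 92 x 152 mm and 60 mm high with a flat level yellow lid, any yaw. Origin: centre of the underside; x across the box, y along its length, z up. The stop button stands on the lid at y = +33 mm, the reset button at y = -46 mm, both at x = 0.
- stop_top (a point): Centre of the crown of the stop's mushroom head, 32 mm above the lid when out, 24 mm latched in. The head is a shallow round dome 44 mm in diameter, 18 mm thick, with three lobes round its rim, turning about the vertical axis through this point. Its underside is 14 mm above the lid (6 mm when in); under it are only the stem, 23 mm in diameter, and a collar 38 mm in diameter, 4 mm high.
- stop_lobes: Three lobes round the head, moving with it. Origin on the turning axis, level with their underside (18 mm below stop_top), z up. Each is 12 mm high (top 6 mm below the crown), 18 mm wide, flanks parallel and upright, end rounded, reaching 32 mm from the axis; they point at 0, +120 and -120 degrees from this x axis. Between them the rim is 22 mm from the axis, open from above for a fingertip.
- stop_push (a joint): Travel of the stop button in m: 0 out, 0.008 fully in. Pressing straight down takes about 12 N at first and gets lighter; beyond 0.0055 the button snaps in by itself and stays latched at about 0.008. It cannot be pressed in while the head is turned.
- stop_turn (a joint): Turn of the head in rad, clockwise seen from above: 0 at rest (also when latched), end stop at 1.2, light return spring to 0. With the button latched in, turning (some 4 N at a lobe's end) also raises the head about 3 mm on a cam; at about 0.5 to 0.6 rad the latch lets go and the button springs out by itself. Let go, the head then turns back to 0.
- reset_top (a point): Centre of the flat top of the reset button, a round push button 27 mm in diameter in a round bezel 34 mm in diameter; its top is 12 mm above the lid and 6 mm above the bezel. z points up.
- reset_button (a joint): Travel of the reset button in m: 0 out, 0.004 fully in; a spring (2 N at the start, 5 N fully in) pushes it back out when let go. It counts as pressed beyond 0.003.
- case: Loose clear plastic case of small lenses, 76 x 112 x 32 mm with a paper note on top. Origin: centre of the underside, long side along y. Stands beside the station's long side, not to be disturbed.
- mirror: Loose mirror mount on a post with a round foot 49 mm in diameter, 102 mm high, head 40 mm wide. Origin: centre of the foot's underside. Stands beyond the reset end of the station, not to be disturbed.
- torch: Loose black torch lying on the table, 132 mm long, 33 mm in diameter. Origin: under its middle, long axis along y. Lies beside the station's other long side, not to be disturbed.
Not all that is in view belongs to the job. What is shaped like the station but red or white is not meant.

How it is judged:
By the outcome, as a careful person would: the job done as asked, in the order asked, and still so for the second after the job is handed in, with the robot touching nothing.
It also fails if it takes over 45 s, if anything falls off the work surface, if the arm or the gripper's body presses on something with over 40 N, if the wrist force passes 120 N, or if a joint passes its speed limit or range.

## Working session

There is one attempt and no reset: what is moved stays moved. The work goes in short steps, Python scripts to look and compute and a shell command to move; the robot and the scene stay as the last step left them, time stands still between calls to the robot, and variables do not carry over. Pictures are saved under pics/ and viewed, and the job is handed in when it is done.

```bash
ls; mkdir -p pics; python3 - <<'E'
from cell import bot
import cv2,numpy as np
for n in("scene","top"):
    p,d=bot.capture(n); cv2.imwrite(f"pics/{n}0.png",p); np.save(f"{n}0.npy",d)
    for l in("station","stop_top","reset_top","stop_lobes","case","mirror","torch"):
        r=bot.pinpoint(n,l); print(n,l,[(np.round(x["position"]).tolist(),round(x["p"],2)) for x in r])
o=bot.get_obs();print({k:np.round(v,3).tolist() for k,v in o.items()})
E
```

```text
pics
scene station [([576.0, 107.0, -2.0], 0.83), ([461.0, 358.0, 4.0], 0.77), ([412.0, -51.0, 2.0], 0.62)]
scene stop_top [([607.0, 111.0, 87.0], 0.83), ([444.0, -60.0, 91.0], 0.81), ([495.0, 364.0, 90.0], 0.55)]
scene reset_top [([372.0, -35.0, 68.0], 0.67), ([413.0, 351.0, 71.0], 0.44), ([526.0, 112.0, 70.0], 0.42), ([400.0, 123.0, 2.0], 0.27)]
scene stop_lobes [([527.0, 110.0, 74.0], 0.69), ([491.0, 357.0, 73.0], 0.64), ([605.0, 112.0, 73.0], 0.54), ([448.0, -58.0, 73.0], 0.49)]
scene case [([527.0, 111.0, 73.0], 0.74), ([612.0, -16.0, 2.0], 0.64)]
scene mirror [([400.0, 124.0, 1.0], 0.6)]
scene torch [([599.0, 224.0, -2.0], 0.62)]
top station [([577.0, 110.0, 1.0], 0.94), ([460.0, 353.0, 4.0], 0.86), ([413.0, -52.0, 1.0], 0.55)]
top stop_top [([493.0, 357.0, 93.0], 0.92), ([444.0, -60.0, 98.0], 0.76), ([609.0, 113.0, 90.0], 0.6)]
top reset_top [([370.0, -45.0, 72.0], 0.67), ([530.0, 108.0, 72.0], 0.62), ([412.0, 348.0, 69.0], 0.53)]
top stop_lobes [([495.0, 361.0, 76.0], 0.62), ([444.0, -58.0, 74.0], 0.45), ([608.0, 110.0, 78.0], 0.41)]
top case [([617.0, -18.0, -2.0], 0.83), ([612.0, 113.0, 89.0], 0.58), ([576.0, 108.0, 2.0], 0.39)]
top mirror [([392.0, 120.0, -1.0], 0.91)]
top torch [([600.0, 229.0, 1.0], 0.59)]
{'t': 0.8, 'joints': [-1.15, 0.417, -0.01, 1.614, 0.005, 1.111, -0.053], 'joint_velocities': [-0.0, -0.001, -0.002, 0.001, -0.0, 0.001, 0.002], 'joint_torque': [-0.001, -85.093, 0.639, -42.628, -0.049, 0.014, 0.0], 'tool_pos': [279.026, 559.266, 205.458], 'tcp_rot': [0.601, -0.372, 0.601, 0.372], 'force': [0.525, -0.627, -0.473], 'ft_torque': [-0.004, 0.031, -0.034], 'grip_width': 94.179}
```

View pics/top0.png

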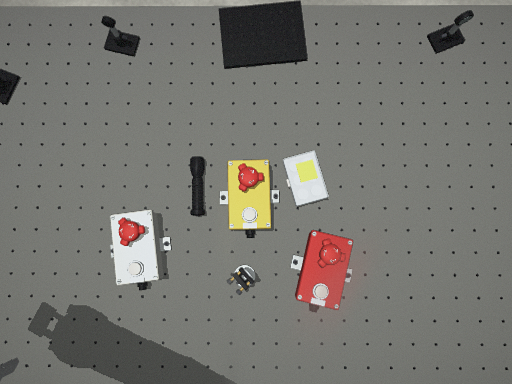

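View pics/scene0.png

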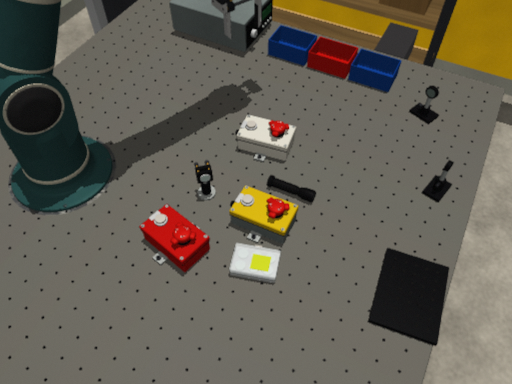

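Three look-alikes appear in the top view: white at (135,248), yellow at (250,195) and red at (325,270). Only the yellow one fits the yellow lid, with the case and torch beside it and the mirror past its reset end. I'll enlarge it to confirm.

```bash
cat > h.py <<'E'
from cell import bot
import cv2,numpy as np
def ray(m,u,v,z):
    K,R,t=np.array(m["mtx"]),np.array(m["R"]),np.array(m["t"])
    c=-R.T@t; d=R.T@np.linalg.inv(K)@np.array([u,v,1.]); s=(z-c[2])/d[2]; return c+s*d
def proj(m,X):
    K,R,t=np.array(m["mtx"]),np.array(m["R"]),np.array(m["t"])
    q=K@(R@np.array(X,float)+t); return q[:2]/q[2]
E
python3 - <<'E'
from h import *
p=cv2.imread("pics/top0.png"); m=bot.camera_model("top"); d=np.load("top0.npy")
c=p[140:250,180:340]; cv2.imwrite("pics/crop0.png",cv2.resize(c,None,fx=5,fy=5,interpolation=cv2.INTER_CUBIC))
hsv=cv2.cvtColor(p,cv2.COLOR_BGR2HSV)
y=cv2.inRange(hsv,(20,150,90),(35,255,255)); y[:,280:]=0
n,l,s,ce=cv2.connectedComponentsWithStats(y); i=1+np.argmax(s[1:,4]); 
pts=np.argwhere(l==i)[:,::-1].astype(np.float32); r=cv2.minAreaRect(pts); print(r)
for b in cv2.boxPoints(r): print(b,ray(m,*b,60).round(1))
R,t=np.array(m["R"]),np.array(m["t"]);print(-R.T@t, m["R"])
E
```

```text
((228.0, 181.5), (27.0, 0.0), -90.0)
[228. 195.] [570. 155.  60.]
[228. 195.] [570. 155.  60.]
[228. 168.] [629.5 155.6  60. ]
[228. 168.] [629.5 155.6  60. ]
[448.12753219  96.82855775 973.50257014] [[ 0.00350131 -0.99994213 -0.01017232]
 [-0.99141293 -0.00214133 -0.13075097]
 [ 0.13072162  0.01054277 -0.99136306]]
```

View pics/crop0.png

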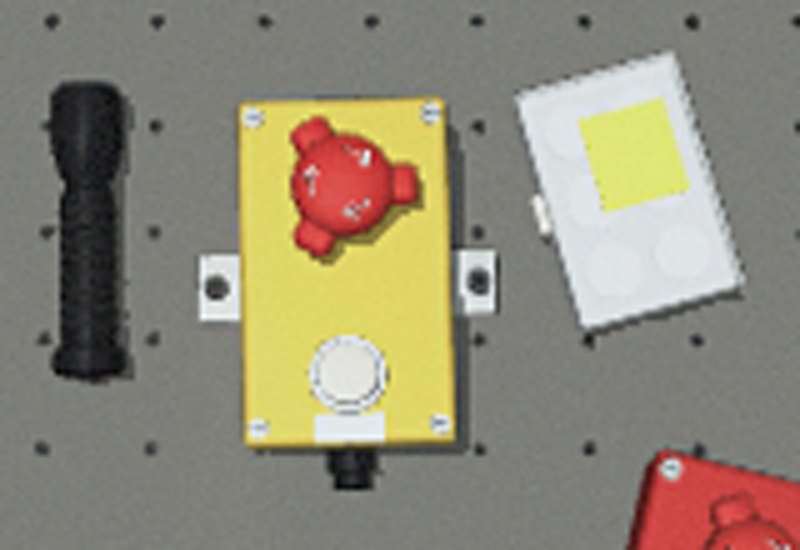

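The crop confirms it: yellow lid, head near crop (345,185), reset at (348,372), lobes pointing right, up-left and down-left. Next I'll move over it for a wrist view.

```bash
cat >> h.py <<'E'
from scipy.spatial.transform import Rotation as Ro
def tool():
    o=bot.get_obs(); q=o["tcp_rot"]; return np.array(o["tool_pos"]),Ro.from_quat([q[1],q[2],q[3],q[0]]).as_matrix(),o
E
python3 - <<'E'
from h import *
p,T,o=tool(); print(o["t"],T.round(3))
m=bot.camera_model("wrist");R,t=np.array(m["R"]),np.array(m["t"]); c=-R.T@t
print("cam in tool",(T.T@(c-p)).round(1),(T.T@R[2]).round(3),(T.T@R[0]).round(3)); print(m["mtx"])
print("go to 560,110,260:",(T.T@(np.array([560,110,260])-p)).round(1))
E
```

```text
0.8 [[ 0.    -0.895  0.446]
 [-0.     0.446  0.895]
 [-1.    -0.    -0.   ]]
cam in tool [-1.789e+02  7.140e+01 -1.000e-01] [ 0.969 -0.247 -0.   ] [ 0. -0.  1.]
[[272.59910354   0.         258.64962373]
 [  0.         272.59910354 189.40039007]
 [  0.           0.           1.        ]]
go to 560,110,260: [ -54.5 -452.  -276.6]
```

```bash
python3 -m crank '[[0,[-0.055,-0.465,-0.270],[-26.5,0,0]],[0,[-0.055,-0.465,-0.270],[-26.5,0,0]],[0,[-0.055,-0.465,-0.270],[-26.5,0,0]],[0,[-0.055,-0.465,-0.270],[-26.5,0,0]],[0,[-0.055,-0.465,-0.270],[-26.5,0,0]]]'
```

```text
t: 1.42
tool_pos: [448.0, 302.2, 237.2]
tcp_rot: [0.5, -0.5, 0.5, 0.5]
force: [1.1, -0.2, -0.6]
grip_width: 47.7
```

```bash
python3 -m crank '[[0,[-0.023,-0.127,-0.192],[0,0,0]],[0,[-0.023,-0.127,-0.192],[0,0,0]],[0,[-0.023,-0.127,-0.192],[0,0,0]],[0,[-0.023,-0.127,-0.192],[0,0,0]],[0,[-0.023,-0.127,-0.192],[0,0,0]]]'
python3 - <<'E'
from h import *
m=bot.camera_model("wrist"); p,d=bot.capture("wrist"); np.save("w1.npy",d); cv2.imwrite("pics/w1.png",p)
import pickle; pickle.dump(m,open("w1.pkl","wb"))
for l in("station","stop_top","reset_top","stop_lobes"):
    r=bot.pinpoint("wrist",l); print(l,[(np.round(x["position"]).tolist(),round(x["p"],2)) for x in r])
P,T,o=tool(); print(P,o["t"],o["force"],o["joints"],T.round(3))
E
```

```text
t: 2.05
tool_pos: [575.5, 108.4, 259.9]
tcp_rot: [0.501, -0.499, 0.501, 0.498]
force: [0.0, 0.6, -0.2]
grip_width: 0.9
station [([415.0, -48.0, -3.0], 0.92), ([575.0, 111.0, -4.0], 0.85), ([601.0, 225.0, 0.0], 0.51)]
stop_top [([446.0, -60.0, 93.0], 0.71), ([611.0, 110.0, 95.0], 0.61), ([495.0, 357.0, 91.0], 0.58)]
reset_top [([366.0, -41.0, 73.0], 0.91), ([411.0, 349.0, 70.0], 0.61), ([524.0, 111.0, 73.0], 0.55)]
stop_lobes [([491.0, 353.0, 78.0], 0.93), ([610.0, 115.0, 76.0], 0.7), ([446.0, -56.0, 77.0], 0.61)]
[573.59522039 113.16039716 259.69233632] 2.3 [-0.06499081  0.22510994 -0.86476642] [-0.3865012   0.30068074  0.1739568   1.65851432 -0.05559321  1.18736294
  1.37289265] [[-0.    -1.    -0.001]
 [ 0.    -0.001  1.   ]
 [-1.     0.     0.   ]]
```

View pics/w1.png

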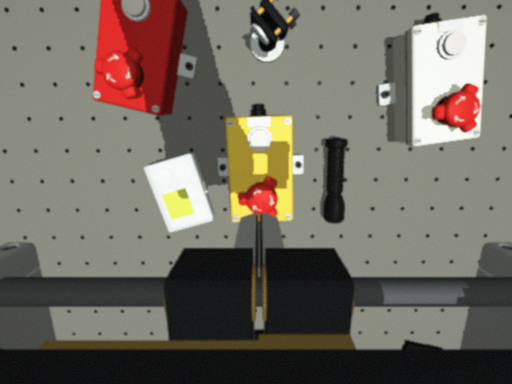

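```bash
cat > fit.py <<'E'
from h import *
from scipy.optimize import minimize
def headmask(m,x,y,th,zt,shape=(384,512),S=4):
    im=np.zeros((shape[0]*S,shape[1]*S),np.uint8)
    def disc(r,z):
        a=np.linspace(0,2*np.pi,60); return [(x+r*np.cos(t),y+r*np.sin(t),z) for t in a]
    def lobe(k,z):
        a=th+k*2*np.pi/3; t=np.linspace(-np.pi/2,np.pi/2,15)
        q=[(0,-9),*[(23+9*np.cos(u),9*np.sin(u)) for u in t],(0,9)]
        return [(x+np.cos(a)*i-np.sin(a)*j,y+np.sin(a)*i+np.cos(a)*j,z) for i,j in q]
    def hull(P):
        q=np.array([proj(m,p) for p in P])*S+S/2-.5
        cv2.fillConvexPoly(im,cv2.convexHull(np.round(q).astype(np.int32)),255)
    hull(disc(22,zt-18)+disc(22,zt-7)+disc(10,zt-.5))
    for k in range(3): hull(lobe(k,zt-18)+lobe(k,zt-6))
    return cv2.resize(im,(shape[1],shape[0]),interpolation=cv2.INTER_AREA)/255.
def fit(img,m,zt,x0,y0,roi=45,sc=1):
    hsv=cv2.cvtColor(img,cv2.COLOR_BGR2HSV)
    r=(cv2.inRange(hsv,(0,110,50),(10,255,255))|cv2.inRange(hsv,(168,110,50),(180,255,255)))
    u,v=proj(m,(x0,y0,zt-9)).astype(int); k=np.zeros_like(r); k[max(0,v-20):v+20,max(0,u-20):u+20]=1
    r=(r*k)/255.
    f=lambda q: np.abs(headmask(m,q[0],q[1],q[2],zt)-r).sum()
    best=min((f((x0,y0,t)),t) for t in np.arange(0,2.1,.15))
    s=minimize(f,(x0,y0,best[1]),method="Nelder-Mead",options=dict(initial_simplex=[(x0,y0,best[1]),(x0+4,y0,best[1]),(x0,y0+4,best[1]),(x0,y0,best[1]+.15)],maxfev=150))
    return s.x,s.fun,r.sum()
E
python3 - <<'E'
from fit import *; import pickle
for n,m in(("top0",bot.camera_model("top")),("w1",pickle.load(open("w1.pkl","rb"))),("scene0",bot.camera_model("scene"))):
    im=cv2.imread(f"pics/{n}.png")
    x,f,a=fit(im,m,92,608,112); print(n,x.round(2),np.degrees(x[2]).round(1),f,a)
    # lid & reset via depth/hsv
    hsv=cv2.cvtColor(im,cv2.COLOR_BGR2HSV); y=cv2.inRange(hsv,(18,110,60),(35,255,255))
    n_,l,s,ce=cv2.connectedComponentsWithStats(y)
    uv=proj(m,(577,110,60)); i=min((j for j in range(1,n_) if s[j,4]>300),key=lambda j:np.linalg.norm(ce[j]-uv))
    pts=np.argwhere(l==i)[:,::-1]; W=np.array([ray(m,*p,60)[:2] for p in pts],np.float32); r=cv2.minAreaRect(W); print("  lid",np.round(r[0],1),np.round(r[1],1),round(r[2],2))
W=pickle.load(open("w1.pkl","rb"))
E
```

```text
top0 [6.0629e+02 1.1118e+02 5.5000e-01] 31.5 65.01176470588236 411.0
  lid [572.9 110.1] [151.7  90.8] 1.58
w1 [6.0820e+02 1.1168e+02 5.5000e-01] 31.7 243.65098039215687 891.0
  lid [573.3 109.6] [150.3  90.9] 1.41
scene0 [6.0754e+02 1.1306e+02 5.5000e-01] 31.5 53.52549019607842 290.0
  lid [576.9 106.2] [155.4 101.9] 1.58
```

```bash
python3 - <<'E'
from h import *; import pickle
for n,m in(("top0",bot.camera_model("top")),("w1",pickle.load(open("w1.pkl","rb")))):
    d=np.load(f"{n}.npy"); R,t,K=(np.array(m[k]) for k in("R","t","mtx"))
    v,u=np.mgrid[:384,:512]; X=(np.linalg.inv(K)@np.stack([u.ravel(),v.ravel(),np.ones(u.size)]))*d.ravel(); W=(R.T@(X-t[:,None])).T.reshape(384,512,3)
    ok=d>0
    def near(c,r):
        q=W[ok&(np.hypot(W[...,0]-c[0],W[...,1]-c[1])<r)&(W[...,2]<150)]; return len(q),np.percentile(q[:,2],[10,50,90]).round(1)
    print(n,"crown",near((606.8,111.3),6),"reset",near((527.2,108.7),9),"lid",near((560,85),9),near((560,140),9),"table",near((480,60),10))
E
```

```text
top0 crown (23, array([90. , 92.2, 94.4])) reset (56, array([69.1, 71.8, 73.7])) lid (54, array([58.1, 60. , 61.2])) (55, array([57.4, 59.4, 61.6])) table (63, array([-2.6, -0.5,  1.9]))
w1 crown (62, array([90.7, 91.7, 92.3])) reset (144, array([70.7, 71.7, 72.7])) lid (130, array([58.5, 59.6, 60.6])) (130, array([58.6, 59.7, 60.6])) table (138, array([-1.4, -0.2,  0.7]))
```

```bash
python3 - <<'E'
import cv2
p=cv2.imread("pics/w1.png")[100:230,200:330]; cv2.imwrite("pics/w1c.png",cv2.resize(p,None,fx=4.5,fy=4.5,interpolation=cv2.INTER_CUBIC))
E
```

```text
(no output)
```

View pics/w1c.png

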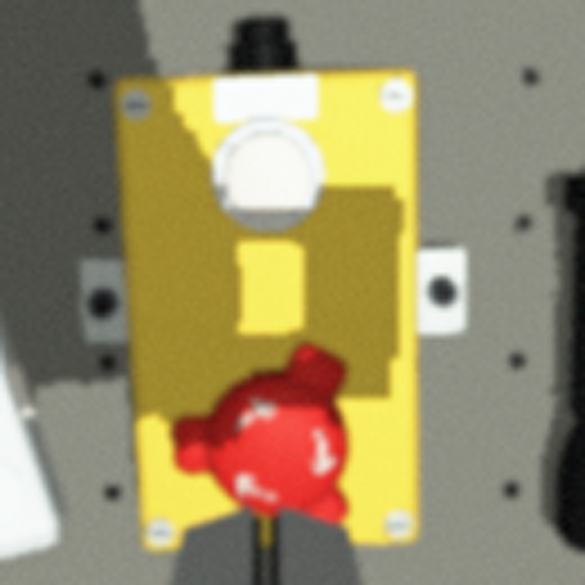

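```bash
python3 -m crank '[[0,[0.04,-0.033,-0.002],[0,0,0]],[0,[0.10,-0.033,-0.002],[0,0,0]],[0,[0.14,-0.033,-0.002],[0,0,0]],[0,[0.160,-0.033,-0.002],[0,0,0]],[0,[0.160,-0.033,-0.002],[0,0,0]]]'
python3 -c "
from h import *
p,T,o=tool();print(p,T.round(3),o['force'])"
```

```text
t: 2.92
tool_pos: [606.0, 110.7, 98.5]
tcp_rot: [0.499, -0.5, 0.501, 0.501]
force: [0.1, -0.4, -0.0]
grip_width: 0.7
[605.96085401 110.67400638  98.53139721] [[-0.003 -1.    -0.001]
 [-0.001 -0.001  1.   ]
 [-1.     0.003 -0.001]] [ 0.11482743 -0.3624692  -0.02413336]
```

```bash
python3 -m crank '[[0,[0.004,0,0],[0,0,0]],[0,[0.007,0,0],[0,0,0]],[0,[0.010,0,0],[0,0,0]],[0,[0.012,0,0],[0,0,0]],[0,[0.012,0,0],[0,0,0]]]'
```

```text
t: 3.55
tool_pos: [607.4, 110.1, 88.2]
tcp_rot: [0.5, -0.5, 0.5, 0.5]
force: [0.2, 0.5, 1.4]
grip_width: 0.4
```

```bash
python3 -m crank '[[0,[0.001,0,0],[0,0,0]],[0,[0.002,0,0],[0,0,0]],[0,[0.002,0,0],[0,0,0]]]'; python3 -m crank '[[0,[0.001,0,0],[0,0,0]],[0,[0.002,0,0],[0,0,0]],[0,[0.002,0,0],[0,0,0]]]'
```

```text
t: 3.92
tool_pos: [606.9, 109.9, 85.5]
tcp_rot: [0.5, -0.5, 0.5, 0.5]
force: [0.2, 0.8, -0.0]
grip_width: 0.3
t: 4.3
tool_pos: [607.3, 110.0, 84.1]
tcp_rot: [0.5, -0.5, 0.5, 0.5]
force: [-1.3, -0.2, 5.8]
grip_width: 0.6
```

```bash
python3 -m crank '[[0,[0.001,0,0],[0,0,0]],[0,[0.002,0,0],[0,0,0]],[0,[0.002,0,0],[0,0,0]]]'; python3 -m crank '[[0,[-0.010,0,0],[0,0,0]],[0,[-0.060,0,0],[0,0,0]],[0,[-0.100,0.08,0],[0,0,0]],[0,[-0.100,0.08,0],[0,0,0]]]'
python3 - <<'E'
from fit import *; import pickle
for n in("top","wrist"):
    m=bot.camera_model(n); im,d=bot.capture(n); cv2.imwrite(f"pics/{n}2.png",im); np.save(f"{n}2.npy",d)
    R,t,K=(np.array(m[k]) for k in("R","t","mtx"))
    v,u=np.mgrid[:384,:512]; X=(np.linalg.inv(K)@np.stack([u.ravel(),v.ravel(),np.ones(u.size)]))*d.ravel(); W=(R.T@(X-t[:,None])).T.reshape(384,512,3)
    q=W[(d>0)&(np.hypot(W[...,0]-606.8,W[...,1]-111.3)<7)&(W[...,2]<150)]
    print(n,len(q),np.percentile(q[:,2],[10,50,90]).round(1) if len(q) else "", bot.get_obs()["t"])
    x,f,a=fit(im,m,84,607,111); print(x.round(2),np.degrees(x[2]).round(1),f,a)
    c=proj(m,(590,111,70)).astype(int); p=im[max(0,c[1]-60):c[1]+60,c[0]-70:c[0]+70]; cv2.imwrite(f"pics/{n}2c.png",cv2.resize(p,None,fx=4.5,fy=4.5))
p,T,o=tool();print(p,T.round(3),o['joints'])
E
```

```text
t: 4.68
tool_pos: [607.7, 110.0, 83.7]
tcp_rot: [0.501, -0.5, 0.5, 0.5]
force: [-9.9, -2.6, 29.8]
grip_width: 0.5
t: 5.18
tool_pos: [525.6, 110.1, 183.3]
tcp_rot: [0.501, -0.5, 0.499, 0.5]
force: [-0.3, 0.4, 0.4]
grip_width: 1.1
top 0  5.225
[604.01 115.85   1.1 ] 63.2 459.0862745098039 0.0
wrist 0  5.275
[627.5  107.38   0.88] 50.3 1413.592156862745 93.0
[525.93850222 110.3556178  183.54918103] [[ 0.002 -1.    -0.   ]
 [ 0.001 -0.     1.   ]
 [-1.    -0.002  0.001]] [-0.40705369  0.28480425  0.17075261  1.86241465 -0.0576032   0.99694682
  1.3593732 ]
```

View pics/wrist2c.png

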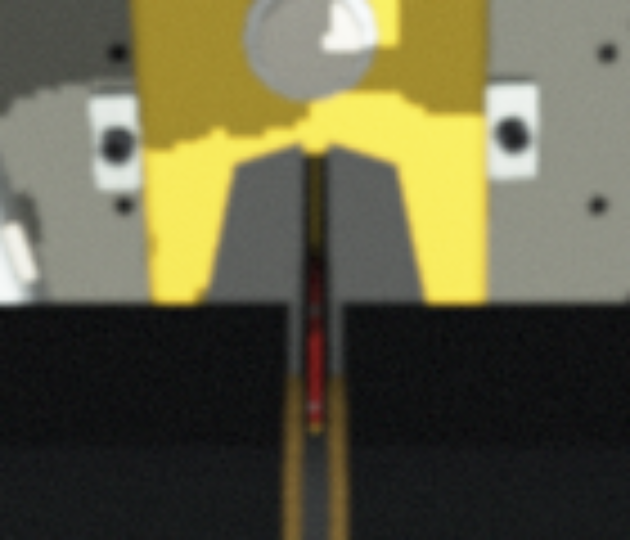

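The hand hides the stop in both of these views, so I'll try the scene camera.

```bash
python3 - <<'E'
from fit import *
n="scene"
m=bot.camera_model(n); im,d=bot.capture(n); np.save(f"{n}2.npy",d)
R,t,K=(np.array(m[k]) for k in("R","t","mtx"))
v,u=np.mgrid[:384,:512]
for nm,dd in(("before",np.load("scene0.npy")),("now",d)):
    X=(np.linalg.inv(K)@np.stack([u.ravel(),v.ravel(),np.ones(u.size)]))*dd.ravel(); W=(R.T@(X-t[:,None])).T.reshape(384,512,3)
    q=W[(dd>0)&(np.hypot(W[...,0]-606.8,W[...,1]-111.3)<9)&(W[...,2]<150)]
    print(nm,len(q),np.percentile(q[:,2],[10,50,90]).round(1) if len(q) else "", bot.get_obs()["t"])
for z in(84,92):
    x,f,a=fit(im,m,z,607,111); print(x.round(2),np.degrees(x[2]).round(1),f,a)
c=proj(m,(590,111,70)).astype(int); p=im[max(0,c[1]-60):c[1]+60,c[0]-70:c[0]+70]; cv2.imwrite(f"pics/{n}2c.png",cv2.resize(p,None,fx=4.5,fy=4.5))
E
```

```text
before 34 [89.7 92.1 94.3] 5.325
now 39 [81.6 83.6 86. ] 5.325
[6.0752e+02 1.1202e+02 5.7000e-01] 32.4 50.89019607843137 288.0
[6.0945e+02 1.0637e+02 5.4000e-01] 31.1 56.27058823529411 288.0
```

View pics/scene2c.png

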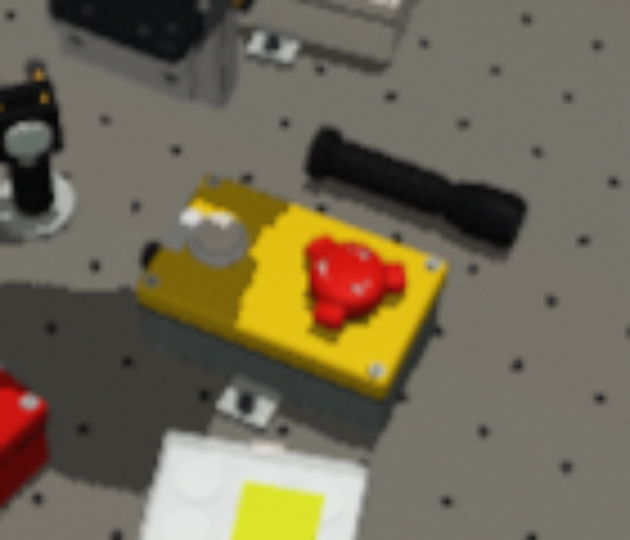

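The button is latched: its crown now reads about 84 mm and the lobes are at rest near 32°, 152° and −88°. Next I'll lower the shut fingertip into the gap at 92° on the +y side.

```bash
python3 -m crank '[[0,[0.03,-0.045,0.0377],[0,0,0]],[0,[0.06,-0.080,0.0377],[0,0,0]],[0,[0.085,-0.080,0.0377],[0,0,0]],[0,[0.085,-0.080,0.0377],[0,0,0]]]'
python3 -c "
from h import *
p,T,o=tool();print(p,T.round(3),o['force'])"
```

```text
t: 5.82
tool_pos: [606.3, 147.1, 94.1]
tcp_rot: [0.499, -0.499, 0.502, 0.5]
force: [0.6, -0.0, 0.4]
grip_width: 0.5
[606.335991   147.07565383  94.1031745 ] [[-0.004 -1.     0.001]
 [-0.002  0.001  1.   ]
 [-1.     0.004 -0.002]] [ 0.57268626 -0.04422595  0.39924303]
```

```bash
python3 -m crank '[[0,[0.012,0,0],[0,0,0]],[0,[0.024,0,0],[0,0,0]],[0,[0.032,0,0],[0,0,0]],[0,[0.032,0,0],[0,0,0]]]'
python3 -c "
from h import *
p,T,o=tool();print(p,T.round(3),o['force'])
C=np.array([607,111]);
for z in [0]:
  q0=np.array([606.,148.])
  for a in (10,20,30,40,50,55,60,65):
    r=np.radians(-a);M=np.array([[np.cos(r),-np.sin(r)],[np.sin(r),np.cos(r)]])
    d=C+M@(q0-C)-q0; print(a,'tool y %.1f z %.1f'%(-d[0],d[1]))
"
```

```text
t: 6.32
tool_pos: [606.8, 147.6, 64.3]
tcp_rot: [0.5, -0.5, 0.5, 0.5]
force: [-0.5, -0.5, -0.1]
grip_width: 0.5
[606.80449288 147.61434273  64.30752286] [[-0.001 -1.     0.   ]
 [-0.     0.     1.   ]
 [-1.     0.001 -0.   ]] [-0.4685454  -0.51691195 -0.14423123]
10 tool y -6.4 z -0.4
20 tool y -12.7 z -1.9
30 tool y -18.6 z -4.5
40 tool y -24.0 z -8.0
50 tool y -28.7 z -12.5
55 tool y -30.7 z -15.0
60 tool y -32.5 z -17.6
65 tool y -34.1 z -20.5
```

```bash
python3 -m crank '[[0,[-0.001,-0.0064,-0.0004],[10,0,0]],[0,[-0.001,-0.0127,-0.0019],[20,0,0]],[0,[-0.001,-0.0157,-0.0031],[25,0,0]],[0,[-0.001,-0.0186,-0.0045],[30,0,0]],[0,[-0.001,-0.0186,-0.0045],[30,0,0]]]'
python3 -c "
from h import *
p,T,o=tool();print(p,T.round(3),o['force'],o['ft_torque'])"
```

```text
t: 6.95
tool_pos: [625.7, 143.7, 66.1]
tcp_rot: [0.612, -0.354, 0.612, 0.354]
force: [-1.6, 2.4, 0.7]
grip_width: 0.7
[625.71327989 143.74351504  66.10887036] [[ 0.    -0.866  0.499]
 [ 0.     0.499  0.866]
 [-1.     0.     0.   ]] [-1.6118665   2.44264302  0.71388109] [ 0.56954599  0.39033453 -0.0377687 ]
```

```bash
python3 -m crank '[[0,[0,-0.0032,-0.0001],[5,0,0]],[0,[0,-0.0064,-0.0004],[10,0,0]],[0,[0,-0.0096,-0.001],[15,0,0]],[0,[0,-0.0127,-0.0019],[20,0,0]],[0,[0,-0.0127,-0.0019],[20,0,0]]]'
```

```text
t: 7.58
tool_pos: [636.0, 135.5, 66.1]
tcp_rot: [0.664, -0.243, 0.664, 0.243]
force: [0.3, 2.2, 1.3]
grip_width: 0.5
```

```bash
python3 - <<'E'
from fit import *
n="scene"
m=bot.camera_model(n); im,d=bot.capture(n)
R,t,K=(np.array(m[k]) for k in("R","t","mtx"))
v,u=np.mgrid[:384,:512]
X=(np.linalg.inv(K)@np.stack([u.ravel(),v.ravel(),np.ones(u.size)]))*d.ravel(); W=(R.T@(X-t[:,None])).T.reshape(384,512,3)
q=W[(d>0)&(np.hypot(W[...,0]-606.8,W[...,1]-111.3)<9)&(W[...,2]<150)]
print(len(q),np.percentile(q[:,2],[10,50,90]).round(1) if len(q) else "")
c=proj(m,(600,111,70)).astype(int); p=im[max(0,c[1]-40):c[1]+40,c[0]-50:c[0]+50]; cv2.imwrite(f"pics/{n}3c.png",cv2.resize(p,None,fx=7,fy=7))
p,T,o=tool();print(p,T.round(3),o['force'],o['ft_torque'])
E
```

```text
37 [85.2 87.2 89.4]
[635.91125896 135.57681377  66.06614195] [[ 0.001 -0.645  0.764]
 [ 0.     0.764  0.645]
 [-1.    -0.     0.001]] [0.59062754 2.56233466 1.70727292] [ 0.63937051 -0.09861934  0.00925834]
```

View pics/scene3c.png

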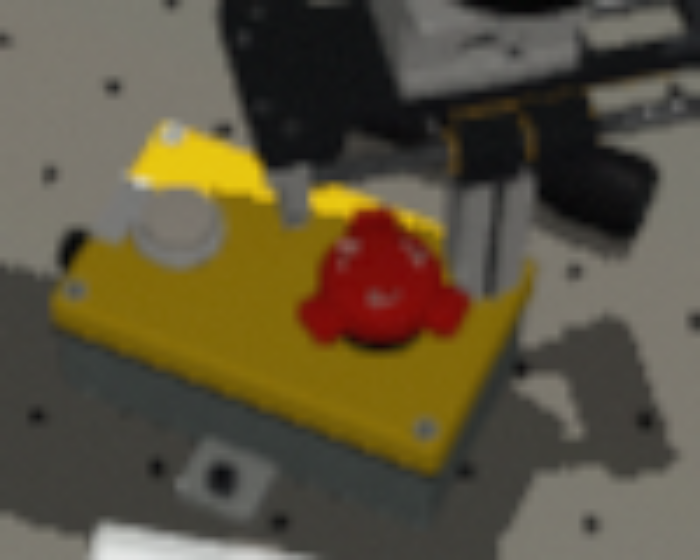

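The crown has risen to about 87 mm on the cam and the latch is close to letting go. I'll keep pushing.

```bash
python3 -m crank '[[0,[0,-0.0032,-0.0001],[5,0,0]],[0,[0,-0.0058,-0.0003],[9,0,0]],[0,[0,-0.0064,-0.0004],[10,0,0]]]'
cat > z.py <<'E'
from fit import *
n="scene"
m=bot.camera_model(n); im,d=bot.capture(n)
R,t,K=(np.array(m[k]) for k in("R","t","mtx"))
v,u=np.mgrid[:384,:512]
X=(np.linalg.inv(K)@np.stack([u.ravel(),v.ravel(),np.ones(u.size)]))*d.ravel(); W=(R.T@(X-t[:,None])).T.reshape(384,512,3)
for c in((606.8,111.3),(527.2,108.7)):
    q=W[(d>0)&(np.hypot(W[...,0]-c[0],W[...,1]-c[1])<9)&(W[...,2]<150)]
    print(len(q),np.percentile(q[:,2],[10,50,90]).round(1) if len(q) else "")
cv2.imwrite("pics/last.png",im)
p,T,o=tool();print(p,T.round(3).tolist(),o['force'],o["t"])
E
python3 z.py
```

```text
t: 8.0
tool_pos: [639.7, 130.2, 65.9]
tcp_rot: [0.683, -0.184, 0.683, 0.184]
force: [1.2, 3.2, 1.7]
grip_width: 0.5
34 [89.7 91.7 94.8]
28 [69.3 71.9 73.9]
[639.69746567 130.14605869  65.89615328] [[0.0, -0.501, 0.865], [0.0, 0.865, 0.501], [-1.0, -0.0, 0.0]] [1.35423809 2.47558783 0.79034423] 8.05
```

The button has sprung out (crown at 91.7 mm). I'll back the finger off counter-clockwise so the head turns home.

```bash
python3 -m crank '[[0,[0,0.0064,-0.0004],[-10,0,0]],[0,[0,0.0127,-0.0019],[-20,0,0]],[0,[0,0.0186,-0.0045],[-30,0,0]],[0,[0,0.0240,-0.0080],[-40,0,0]],[0,[0,0.0287,-0.0125],[-50,0,0]]]'; python3 -c "
from h import *
p,T,o=tool();print(p,T.round(3),o['force'])"
```

```text
t: 8.68
tool_pos: [614.0, 148.3, 65.6]
tcp_rot: [0.54, -0.457, 0.54, 0.457]
force: [-0.1, -0.0, 0.1]
grip_width: 0.6
[613.95897559 148.25738607  65.63262791] [[-0.    -0.986  0.166]
 [-0.001  0.166  0.986]
 [-1.     0.    -0.001]] [-0.13205775 -0.02730024  0.14739526]
```

```bash
python3 -m crank '[[0,[0,0.0064,0.001],[-10,0,0]],[0,[0,0.0064,0.001],[-10,0,0]],[0,[-0.03,0.0064,0.001],[-10,0,0]],[0,[-0.08,0.0064,0.001],[-10,0,0]],[0,[-0.08,0.0064,0.001],[-10,0,0]]]'; python3 z.py; python3 - <<'E'
from fit import *
im=cv2.imread("pics/last.png"); m=bot.camera_model("scene"); x,f,a=fit(im,m,92,607,111); print(x.round(2),f,a)
p,T,o=tool()
print("to reset+100", (T.T@(np.array([527.2,108.7,85])-p)).round(1))
E
```

```text
t: 9.3
tool_pos: [610.3, 150.8, 149.4]
tcp_rot: [0.503, -0.5, 0.499, 0.498]
force: [-0.8, -0.6, -0.9]
grip_width: 0.3
33 [89.7 92.3 93.7]
31 [70.1 71.8 74.6]
[609.19917628 150.59401102 147.21634577] [[0.003, -1.0, 0.003], [0.001, 0.003, 1.0], [-1.0, -0.003, 0.001]] [ 0.08219781  0.4243266  -1.47716384] 9.35
[6.0756e+02 1.1296e+02 5.5000e-01] 49.211764705882345 294.0
to reset+100 [ 62.   82.  -42.2]
```

Head is out and back at 31.5°. On to reset.

```bash
python3 -m crank '[[0,[0,0.050,-0.026],[0,0,0]],[0,[0,0.082,-0.0422],[0,0,0]],[0,[0.04,0.082,-0.0422],[0,0,0]],[0,[0.065,0.082,-0.0422],[0,0,0]],[0,[0.065,0.082,-0.0422],[0,0,0]]]'; python3 -m crank '[[0,[0.0,0,0],[0,0,0]]]'; python3 -c "
from h import *
p,T,o=tool();print(p,o['force'],T.round(3))"
```

```text
t: 9.98
tool_pos: [524.8, 107.9, 78.7]
tcp_rot: [0.499, -0.499, 0.502, 0.5]
force: [-0.4, 0.4, -0.3]
grip_width: 0.2
t: 10.1
tool_pos: [526.5, 108.4, 81.2]
tcp_rot: [0.5, -0.5, 0.5, 0.5]
force: [0.4, 1.0, -0.3]
grip_width: 0.7
[526.52792673 108.43690427  81.17359921] [ 0.36503479  1.00802424 -0.27082188] [[ 0.    -1.     0.001]
 [-0.     0.001  1.   ]
 [-1.    -0.    -0.   ]]
```

```bash
python3 -m crank '[[0,[0.005,0,0],[0,0,0]],[0,[0.009,0,0],[0,0,0]],[0,[0.012,0,0],[0,0,0]],[0,[0.0135,0,0],[0,0,0]],[0,[0.0135,0,0],[0,0,0]]]';python3 -m crank '[[0,[0.0005,0,0],[0,0,0]],[0,[0.0005,0,0],[0,0,0]],[0,[0.0005,0,0],[0,0,0]]]'
```

```text
t: 10.72
tool_pos: [526.6, 108.6, 68.1]
tcp_rot: [0.5, -0.5, 0.5, 0.5]
force: [-4.5, 0.0, 18.1]
grip_width: 0.2
t: 11.1
tool_pos: [526.6, 108.6, 67.9]
tcp_rot: [0.5, -0.5, 0.5, 0.5]
force: [-7.2, -0.7, 25.4]
grip_width: 0.5
```

The reset is fully in: it bottomed at 68 mm with 25 N. I'll retreat up and toward +x so the cameras can see the station.

```bash
python3 -m crank '[[0,[-0.02,0,0],[0,0,0]],[0,[-0.08,0,0],[0,0,0]],[0,[-0.140,0,0],[0,0,0]],[0,[-0.190,-0.045,0],[0,0,0]],[0,[-0.190,-0.045,0],[0,0,0]]]'; python3 -m crank '[[0,[0,0,0],[0,0,0]],[0,[0,0,0],[0,0,0]]]'; python3 z.py; python3 - <<'E'
from fit import *
im=cv2.imread("pics/last.png"); m=bot.camera_model("scene"); x,f,a=fit(im,m,92,607,111); print(x.round(2),f,a)
a=cv2.imread("pics/scene0.png"); sl=np.s_[120:300,120:340]; cv2.imwrite("pics/cmp.png",cv2.resize(np.hstack([a[sl],im[sl]]),None,fx=1.8,fy=1.8))
for l in("case","mirror","torch"): print(l,[(np.round(x["position"]).tolist(),round(x["p"],2)) for x in bot.pinpoint("scene",l)])
E
```

```text
t: 11.72
tool_pos: [574.0, 108.5, 259.9]
tcp_rot: [0.502, -0.501, 0.499, 0.499]
force: [-0.9, 1.4, -0.8]
grip_width: 0.7
t: 11.98
tool_pos: [570.2, 108.5, 255.4]
tcp_rot: [0.499, -0.5, 0.501, 0.5]
force: [-0.2, 0.4, -0.1]
grip_width: 0.9
36 [89.6 91.9 94.3]
31 [70.1 71.8 73.5]
[570.25185023 108.51419376 255.60836146] [[-0.002, -1.0, 0.0], [-0.001, 0.0, 1.0], [-1.0, 0.002, -0.001]] [ 0.2440829  -0.04107874  0.26280165] 12.025
[6.0756e+02 1.1292e+02 5.8000e-01] 52.76470588235294 290.0
case [([611.0, -15.0, -1.0], 0.98)]
mirror [([400.0, 125.0, 4.0], 0.82), ([576.0, 108.0, -3.0], 0.3)]
torch [([598.0, 227.0, 2.0], 0.67)]
```

View pics/cmp.png

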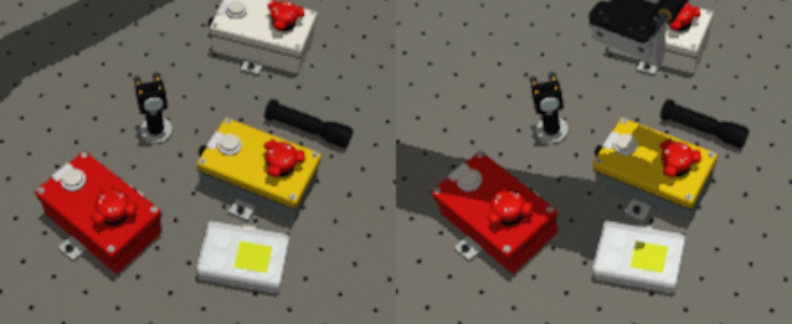

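The before and after views match: stop out at (680,157), reset out at (622,142), and the mirror, torch and case unmoved. I'm handing the job in.

```bash
python3 -c "
from cell import bot
print(bot.job_done())"
```

```text
the job is handed in; nothing more can be done
None
```

The emergency stop test on the yellow station is done in the order asked, and I handed it in at about 12 s.

- **Latch:** I pressed the stop with the shut fingertips. It latched, with the crown reading 83.6 mm and the lobes at rest.
- **Release:** I set the fingertip in an open gap and pushed one lobe clockwise with about 3 N. The head rose on its cam to 87 mm and then sprang out to 91.7 mm. After I backed the finger off, the head turned back to its rest angle.
- **Reset:** I pressed the reset fully in. It bottomed at 68 mm with about 25 N, then came back out to 71.8 mm.

**Last checks:**
- The stop was out and unturned, and the reset was out.
- The case, mirror and torch read within 2–3 mm of their first positions, inside the detector's error, and the before and after pictures match.
- The hand was clear, with the force near zero.

**What failed or disagreed:**
- The top and wrist views after latching were blocked by the hand, so those fits were useless. I checked with the scene camera instead.
- The views differed by about 2 mm on the stop's position.
- The only evidence for the reset press is the touch depth and force; there is no direct sign that the laser is armed.

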